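# Seat a steel box section against the welding fence

## Robot

A 6-joint arm with a two-finger parallel gripper is mounted at the origin on the work surface. World frame = base frame: x ahead of the robot, y to its left, z up, the work surface at z = 0. Lengths are in m, angles in rad, forces in N, time in s.
With the tool pointing down it reaches from about 0.25 to 0.725 m from the base axis. Payload 4 kg.
Tool frame: the origin (TCP) lies on the centre line of the jaws, within the pads' length; the fingertips stand 22 mm ahead of it and the grasp point (between the pads) lies 3 mm ahead of it; z points along the fingers, y is the line along which they close (so a half turn about z gives the same grasp; the last joint's range is limited). The gripper opens to 85 mm and grips with 20 to 120 N. Pads are 22 mm wide; open, the fingers measure 114 mm over their backs; the gripper's body (76 mm by 85 mm) begins 54 mm behind the grasp point. The pads swing forward as they close: fully open they stand 13 mm farther back than shut.
Start: joints at [1.283, 0.241, 0.005, 1.335, 0, 1.571], TCP at [0.142, 0.479, 0.253] pointing down, gripper open.
Joint ranges: [-2.72, 2.72], [-1.05, 1.87], [-1.09, 1.28], [-1.99, 2.15], [-1.42, 1.44], [-3.14, 3.14]. Speed limits (rad/s): [2.79, 2.79, 3.14, 3.14, 3.14, 3.14].

## Interface

Orientations are given as a unit quaternion [x, y, z, w].
In Python, from workcell import bot gives the robot as it stands.
- The arm moves only by the shell command python3 -m inch 'ROWS'. ROWS is JSON, one flat list of numbers, 7 for each row, row after row: the shift along the world's x, y, z in mm, then the turn, a rotation vector about the world's x, y, z in rad, then the opening in per cent of the stroke, from 0 (shut) to 100 (fully open). A call has 1 to 8 rows; each row is the pose to reach, as a shift and turn from the pose commanded when the call began; what a row does not reach only later rows make up. A row lasts 1/12 s, in which the tool goes at most 41.7 mm and 7.16 degrees, less where a joint would pass 70% of its speed; a pose out of reach is approached as far as the arm can. A call with a gripper value outside its range is refused whole. The fingers move at their own pace and stop on an object; the grip force is fixed at half the most. Time passes only in rows, so rows that repeat a pose let the fingers close. It gives the time, the measured TCP pose, the force, the opening and the grip force at its end, in the units of the state.
- bot.get_obs(): the state, without advancing time (a new reading comes with each control period).
- bot.camera(name): name is "scene" or "top"; returns the picture (400x640x3 uint8, blue, green, red); there is no depth.
- bot.camera_info(name): a dict with "intrinsics" (3x3 intrinsics, pixels), "distortion" ([k1, k2, p1, p2, k3] as OpenCV has them; the pictures are not rectified), "camera_from_world" (4x4, takes a point from world to camera coordinates). Camera axes: x right, y down, z forward; pixel columns grow to the right and rows downward; lengths in m; the calibration is good to about 2 mm. A picture is of the moment at which its call begins. camera_info takes no time and is no camera call.
- bot.job_done(): hands the job in; it is judged then, once.
Trained networks look in the newest picture that a camera, given by its name, has taken for a name from the list of things; names that differ only in an ending like _2 or _b are one class to them, and where a whole thing is asked for, a point or a joint stands for the part that bears it (a point fixed in the world has none). Each returns a list of dicts, best first, with "confidence" (0 to 1); they miss things now and then, are a little off and sometimes report something else, mostly with a low value. They report only what shows in the picture. A call takes as long as a camera call.
- bot.silhouettes(camera, target): "mask" (400x640 bool, what is visible of it) and "uv" ([column, row] in pixels, amid what is visible of it).
- bot.spot_point(camera, target): "uv" ([column, row] in pixels: a listed point, or the origin of a listed thing).
The state is a dict: "clock": time; "joint_pos": joint angles; "joint_vel": joint speeds; "tau": joint torques, N m; "eef_pos": TCP position; "tool_rot": TCP orientation; "ft_force": force on the tool from outside, world axes, zero at the start; "ft_torque": the same for the moment, N m; "grip_width": finger opening in m; "grasp_force": force on a finger pad.
Only numpy, scipy, OpenCV 4.12 (cv2) and the standard library are available. Lean on these libraries where they do the work, as an engineer would, in place of code of your own. Each camera call takes 0.05 s, during which the arm holds its last target. There are 200 camera calls.

## Task

Seat the loose steel box section for tacking: push it up until its left end butts against the stop block, press that end home against the rail's left face, then press the right end home against the right face, so that it lies flush along the whole rail. Press each end firmly, with about 15 N, but never push the rail or the stop harder than 22 N, since only magnets hold them, and leave the offcut, hammer and tape measure lying beside where they are.

Things in the scene. Friction and masses are not known exactly. Their poses are not given: they have to be found in the camera images.
- plate: dark perforated steel welding plate lying on the bench, 540 (x) x 860 (y) x 12 mm thick, flat and level; its top is 12 mm above the bench (z = 0.012). Fixed. Origin at the centre of its underside
- rail: aluminium fence rail, 420 mm long (y), 45 high, two grey magnet blocks behind it (55 high, to x = 78 mm); its front is lined with two steel faces in one plane, left and right, on which the part bears. Only magnets hold it: over 22 N on it is too hard. Origin: on the plate's top, mid length, in the plane of the faces; x level into the rail, away from the part; y along it to the robot's left; z up
- face_left: left steel face of the rail, from its middle to its left end: 209 mm long (y), 6 thick, 2 to 42 mm above the plate, in the plane x = 0 of the rail. Origin: on the plate's top, at mid length of this face. Axes as the rail's
- face_right: right steel face of the rail, the same, from its middle to its right end (3 mm from the left one)
- stop: end stop: grey magnet block 60 x 50 mm, 55 mm high with its switch, in front of the rail near its left end; over 22 N on it is too hard. Axes as the rail's. Origin: foot of its right-hand face, in the plane of the faces. The part's end butts on that face: the plane y = 0, from x = -66 to -6 mm, 45 mm high; the part lies on the -y side
- bar: the part: plain steel box section, closed ends, 300 mm long (y), 50 wide (x), 25 high, 0.5 to 0.8 kg, lying loose on the plate in front of the rail, askew (up to 0.33 rad) and short of the stop. Sliding it over the plate takes about 1 to 3 N. Origin: centre of its underside; its +x side goes against the faces, its +y end against the stop
- bar_back_left (a point): point on the part's +x side (the one that goes against the rail's faces), 5 mm from the +y end, at half height
- bar_back_right (a point): point on the part's +x side, 5 mm from the -y end, at half height
- bar_end_left (a point): centre of the part's +y end face, the one that goes against the stop
- offcut: bystander: flat steel offcut, 40 x 140 x 8 mm, lying on the plate to the left. Leave alone
- hammer: bystander: hammer, 280 mm long, lying to the right. Leave alone
- tape: bystander: yellow and black tape measure, 70 x 35 x 62 mm, standing on the plate to the left. Leave alone

How it is judged:
By the outcome, as a careful person would: the job done as asked, in the order asked, and still so for the second after the job is handed in, with the robot touching nothing.
It also fails if it takes over 72 s, if anything falls off the work surface, if the arm or the gripper's body presses on something with over 40 N, if the wrist force passes 120 N, or if a joint passes its speed limit or range.

## Working session

There is one attempt and no reset: what is moved stays moved. The work goes in short steps, Python scripts to look and compute and a shell command to move; the robot and the scene stay as the last step left them, time stands still between calls to the robot, and variables do not carry over. Pictures are saved under pics/ and viewed, at most 10 in all, crops included, and the job is handed in when it is done.

```bash
mkdir -p pics
cat > h.py <<'E'
import numpy as np, cv2
from workcell import bot
def ray(cam,uv,z):
    I=bot.camera_info(cam);K=np.array(I["intrinsics"]);D=np.array(I["distortion"]);T=np.array(I["camera_from_world"])
    p=cv2.undistortPoints(np.array([[uv]],float),K,D)[0,0]
    R=T[:3,:3];t=T[:3,3];c=-R.T@t;d=R.T@np.array([p[0],p[1],1]);s=(z-c[2])/d[2]
    return c+s*d
def proj(cam,P):
    I=bot.camera_info(cam);K=np.array(I["intrinsics"]);D=np.array(I["distortion"]);T=np.array(I["camera_from_world"])
    return cv2.projectPoints(np.array(P,float).reshape(-1,1,3),cv2.Rodrigues(T[:3,:3])[0],T[:3,3],K,D)[0][:,0]
Z=dict(bar_back_left=.0245,bar_back_right=.0245,bar_end_left=.0245,bar=.012,rail=.012,face_left=.012,face_right=.012,stop=.012,offcut=.012,hammer=.012,tape=.012)
def look(cams=("top","scene"),names=Z):
    for c in cams:
        bot.camera(c)
        for n in names:
            for r in bot.spot_point(c,n)[:2]:
                print(c,n,round(r["confidence"],2),np.round(r["uv"],1),np.round(ray(c,r["uv"],Z[n])*1000,1)[:2])
E
python3 - <<'E'
from h import *
o=bot.get_obs();print({k:np.round(v,3) for k,v in o.items()})
look()
for c in("top","scene"):cv2.imwrite(f"pics/{c}0.png",bot.camera(c));T=np.array(bot.camera_info(c)["camera_from_world"]);print(-T[:3,:3].T@T[:3,3])
E
```

```text
{'clock': np.float64(0.0), 'joint_pos': array([ 1.283,  0.241,  0.004,  1.335, -0.   ,  1.571]), 'joint_vel': array([-0.003,  0.   , -0.001,  0.   , -0.001, -0.   ]), 'tau': array([-1.0000e-03, -3.7232e+01,  2.5241e+01,  1.7000e-02,  0.0000e+00,
        0.0000e+00]), 'eef_pos': array([0.142, 0.479, 0.252]), 'tool_rot': array([ 0.143,  0.99 , -0.001, -0.   ]), 'ft_force': array([ 0.58 ,  0.348, -0.776]), 'ft_torque': array([ 0.04 , -0.023, -0.04 ]), 'grasp_force': np.float64(0.0), 'grip_width': np.float64(0.085)}
top bar_back_left 0.94 [284.9 206.8] [545.7  52.7]
top bar_back_right 0.68 [375.9 192. ] [ 596.2 -225.7]
top bar_back_right 0.43 [348.1 173.2] [ 652.7 -139.4]
top bar_end_left 0.82 [280.2 217.4] [513.1  66.4]
top bar 0.94 [333.6 209.9] [539.4 -97. ]
top rail 0.61 [312.  175.5] [645.1 -28.3]
top face_left 0.59 [276.5 181.3] [625.   81.5]
top face_right 0.71 [346.4 172.6] [ 656.1 -134.9]
top face_right 0.6 [444.7 223.1] [ 504.4 -443.1]
top stop 0.77 [263.7 184.2] [615.3 121. ]
top offcut 0.72 [199.4 219.2] [503.1 317.9]
top hammer 0.65 [441.9 223.5] [ 503.1 -434.3]
top tape 0.79 [184.7 176.3] [635.9 368.7]
scene bar_back_left 0.76 [350.3 226. ] [538.6  72. ]
scene bar_back_right 0.67 [276.4 189.8] [ 599.1 -222.6]
scene bar_end_left 0.8 [353.3 219.1] [510.2  52.7]
scene bar 0.46 [404.6 306. ] [627.7 363.3]
scene rail 0.79 [302.2 226.1] [636.5 -26.5]
scene face_left 0.58 [330.7 242. ] [616.9  80.6]
scene face_left 0.26 [354.1 217. ] [490.  34.]
scene face_right 0.4 [276.  209.7] [ 651.7 -144. ]
scene stop 0.55 [342.3 247.7] [607.4 118.8]
scene offcut 0.86 [427.7 267.1] [486.9 312. ]
scene offcut 0.47 [340.5 248.4] [613.  117.9]
scene hammer 0.58 [268.3 159.8] [ 500.2 -436.8]
scene hammer 0.37 [330.1 245.1] [626.4  89.8]
scene tape 0.88 [408.  306.3] [622.3 368.7]
[ 0.48503719 -0.04881322  1.31778904]
[1.15696399 0.75231883 0.73031113]
```

View pics/top0.png

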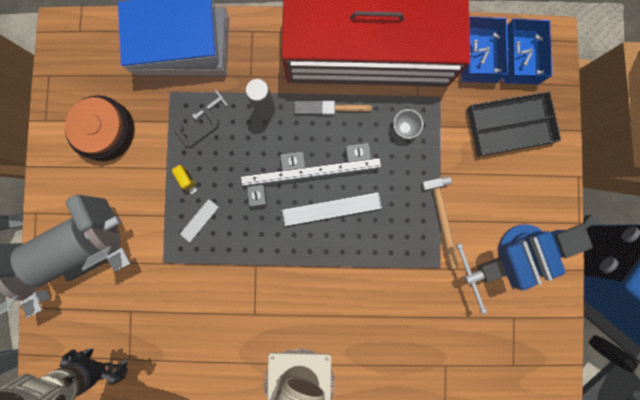

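View pics/scene0.png

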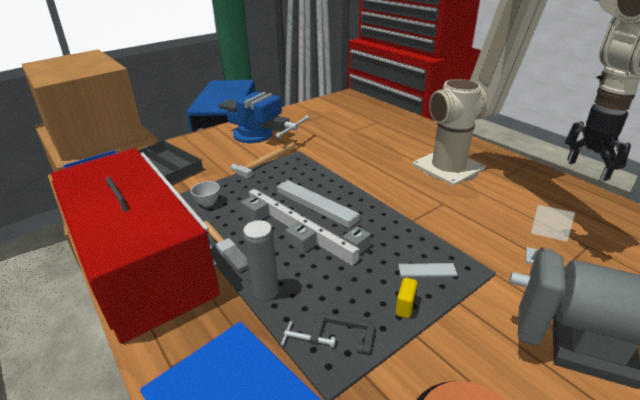

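The top picture shows the rail from (243,181) to (380,163), the stop at (257,195) and the bar from (284,218) to (381,203). The scene view agrees. Next I'll fit the poses from the masks.

```bash
cat >> h.py <<'E'
from scipy.optimize import minimize
BOX=dict(bar=((-25,25),(-150,150),(0,25)),stop=((-66,-6),(0,50),(0,45)),face_left=((0,6),(-104.5,104.5),(2,42)),face_right=((0,6),(-104.5,104.5),(2,42)))
import itertools
def corners(n,p):
    b=np.array(list(itertools.product(*BOX[n])),float);c,s=np.cos(p[2]),np.sin(p[2])
    return np.c_[p[0]+c*b[:,0]-s*b[:,1],p[1]+s*b[:,0]+c*b[:,1],b[:,2]+12]/1000
def hull(cam,n,p,S=4):
    m=np.zeros((400*S,640*S),np.uint8)
    q=proj(cam,corners(n,p));h=cv2.convexHull(((q+.5)*S*16).astype(np.int32))
    cv2.fillConvexPoly(m,h,1,shift=4);return cv2.resize(m.astype(np.float32),(640,400),interpolation=cv2.INTER_AREA)
def fit(n,p0,cams=("top","scene")):
    M={}
    for c in cams:
        bot.camera(c);r=bot.silhouettes(c,n)
        if r: M[c]=r[0]["mask"].astype(np.float32);print(c,n,r[0]["confidence"],M[c].sum(),np.round(r[0]["uv"]))
    f=lambda v,cs:sum(np.abs(hull(c,n,[v[0]*10,v[1]*10,v[2]*.05])-M[c]).sum()/M[c].sum() for c in cs)
    for cs in [[c] for c in M]+([list(M)] if len(M)>1 else []):
        x0=np.array([p0[0]/10,p0[1]/10,p0[2]/.05])
        for k in range(2):
            r=minimize(f,x0,args=(cs,),method="Nelder-Mead",options=dict(initial_simplex=x0+np.vstack([np.zeros(3),np.eye(3)])));x0=r.x
        p=[x0[0]*10,x0[1]*10,x0[2]*.05];print(n,cs,np.round(p,3),round(r.fun,3))
    return p
E
python3 - <<'E'
from h import *
fit("bar",[545,-90,.16]);fit("stop",[615,121,.142])
fit("face_left",[625,81,.142],("scene",))
for c in("top","scene"):
    r=bot.silhouettes(c,"rail")
    for q in r[:1]:print(c,q["confidence"],q["mask"].sum(),cv2.minAreaRect(np.argwhere(q["mask"])[:,::-1].astype(np.float32)))
im=cv2.imread("pics/top0.png");cv2.imwrite("pics/z.png",cv2.resize(im[130:240,220:400],None,fx=4.4,fy=4.4,interpolation=cv2.INTER_CUBIC))
E
```

```text
top bar 0.97 1601.0 [332. 208.]
scene bar 0.97 1357.0 [319. 204.]
bar ['top'] [ 5.42513e+02 -9.06900e+01  1.97000e-01] 0.051
bar ['scene'] [ 5.44186e+02 -9.15940e+01  1.88000e-01] 0.08
bar ['top', 'scene'] [ 5.42966e+02 -9.09400e+01  1.98000e-01] 0.137
top stop 0.85 344.0 [256. 197.]
scene stop 0.73 439.0 [360. 235.]
stop ['top'] [6.18101e+02 1.19143e+02 1.88000e-01] 0.151
stop ['scene'] [6.12597e+02 1.19432e+02 1.99000e-01] 0.473
stop ['top', 'scene'] [6.17690e+02 1.19256e+02 1.77000e-01] 0.637
scene face_left 0.4 33.0 [358. 249.]
face_left ['scene'] [533.022 103.439  -0.765] 3.926
top 0.77 2100 ((310.2259521484375, 163.78790283203125), (27.25126075744629, 138.7222137451172), 82.12606048583984)
scene 0.65 2642 ((298.8060302734375, 231.33506774902344), (128.7207794189453, 30.83650779724121), 30.068584442138672)
```

View pics/z.png

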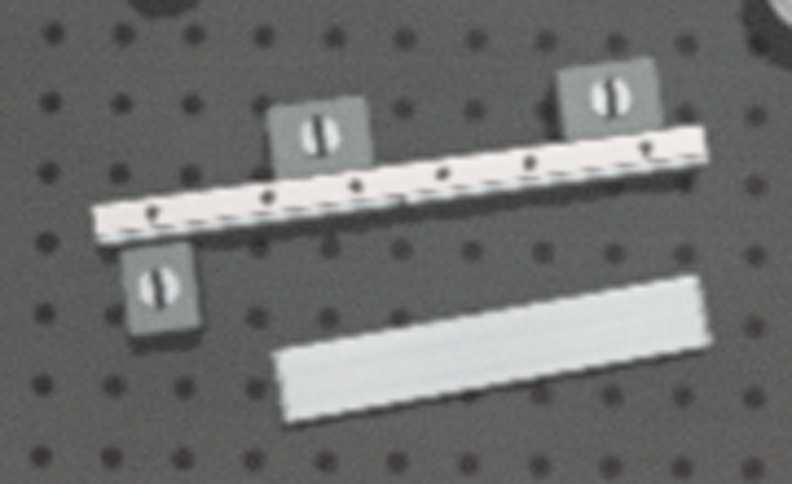

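The enlarged crop shows the rail's front top edge from (96,243) to (708,161), the stop's right face edge from (190,243) to (201,328), and the bar as fitted.

Run:
```python
from h import *
g=lambda u,v,z:ray("top",[220+(u+.5)/4.4-.5,130+(v+.5)/4.4-.5],z)[:2]*1000
a,b=g(96,243,.055),g(708,161,.055);print(a,b,np.linalg.norm(a-b))
d=(a-b)/np.linalg.norm(a-b);yaw=np.arctan2(-d[0],d[1]);print("rail yaw",yaw)
s1,s2=g(190,243,.057),g(201,328,.057);print(s1,s2)
m=(a+b)/2;ex=np.array([np.cos(yaw),np.sin(yaw)]);ey=d
R=lambda p:np.round([(np.array(p)-m)@ex,(np.array(p)-m)@ey],1)
print("mid",m,"stop in rail",R(s1),R(s2),R([617.7,119.3]),R([615,121]))
bar=[543,-91,.197];c=corners("bar",bar)*1000
print("bar in rail",R(bar[:2]),bar[2]-yaw,[R(q[:2]) for q in c[::2]])
print("target bar centre",m+ex*-25+ey*(R(s2)[1]-150))
```

```text
[607.93277713 182.31475207] [ 671.84913263 -234.74846897] 421.93249560765906
rail yaw 0.15207022565536904
[608.84261588 117.82302658] [551.06511783 108.88494139]
mid [639.89095488 -26.21685845] stop in rail [ -8.9 147.1] [-67.3 147. ] [1.000e-01 1.472e+02] [ -2.3 149.3]
bar in rail [-105.6  -49.4] 0.04492977434463097 [array([-123.8, -200.3]), array([-137.3,   99.4]), array([ -73.9, -198.1]), array([-87.3, 101.6])]
target bar centre [615.63391953 -32.96935697]
```

```bash
python3 -m inch '[24,-34,0,0,0,-0.07,100, 48,-68,0,0,0,-0.14,100, 71,-102,0,0,0,-0.21,100, 95,-136,0,0,0,-0.28,100, 119,-170,0,0,0,-0.35,100, 143,-204,-20,0,0,-0.42,100, 167,-238,-40,0,0,-0.49,100, 190,-270,-60,0,0,-0.56,100]'
```

```text
clock: 2.57
eef_pos: [0.327, 0.2164, 0.1986]
tool_rot: [0.413, 0.911, 0.001, 0.001]
ft_force: [0.5, 0.1, 0.6]
grip_width: 0.0854
grasp_force: 0.0
```

```bash
python3 -m inch '[22,-32,0,0,0,-0.07,100, 45,-64,-10,0,0,-0.14,100, 68,-96,-20,0,0,-0.21,100, 90,-128,-30,0,0,-0.28,100, 113,-160,-40,0,0,-0.35,100, 136,-193,-50,0,0,-0.42,100, 158,-225,-60,0,0,-0.48,100, 181,-257,-60,0,0,-0.53,100]'
python3 -m inch '[20,-30,0,0,0,0,100, 30,-42,-20,0,0,0,100, 30,-42,-40,0,0,0,100,30,-42,-40,0,0,0,100]'
```

```text
clock: 3.23
eef_pos: [0.5063, -0.041, 0.1365]
tool_rot: [0.637, 0.771, -0.001, -0.002]
ft_force: [0.8, 1.3, 0.2]
grip_width: 0.085
grasp_force: 0.0
clock: 3.57
eef_pos: [0.5347, -0.0821, 0.0946]
tool_rot: [0.637, 0.771, -0.002, -0.003]
ft_force: [-1.2, -0.1, -0.1]
grip_width: 0.0857
grasp_force: 0.0
```

Run:
```python
from h import *
o=bot.get_obs();print(o["eef_pos"],o["tool_rot"],o["joint_pos"])
im=bot.camera("scene");cv2.imwrite("pics/s1.png",cv2.resize(im[100:260,220:430],None,fx=3.7,fy=3.7,interpolation=cv2.INTER_CUBIC))
```

```text
[ 0.53473829 -0.08210963  0.09461697] [ 0.63660583  0.77118156 -0.00173156 -0.00300454] [-1.52414664e-01  4.44906797e-01 -1.37098841e-01  9.95725526e-01
  1.03040977e-04  1.22777292e+00]
```

View pics/s1.png

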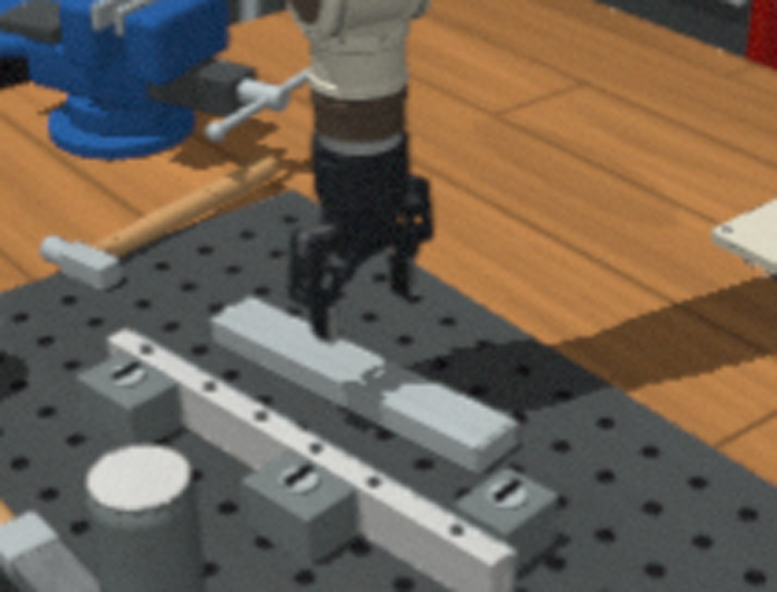

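The crop shows the open gripper above the bar, with the near fingertip at crop (322,335) and the far one at (412,298). I'll use these to check the tip height.

Run:
```python
from h import *
for s in(50,-50):
  for z in(70,75,80,85,90):
    q=proj("scene",[[.5347+.982*s/1000,-.0821+.189*s/1000,z/1000]])[0];print(s,z,(q-[220,100])*3.7)
```

```text
50 70 [321.55777408 356.17048642]
50 75 [321.35369675 350.93408864]
50 80 [321.14875249 345.67363621]
50 85 [320.94293676 340.38898807]
50 90 [320.73624505 335.08000233]
-50 70 [402.8544617  306.19526757]
-50 75 [402.83717715 301.10758372]
-50 80 [402.81976344 295.99789336]
-50 85 [402.80221942 290.86607638]
-50 90 [402.78454395 285.71201203]
```

```bash
python3 -m inch '[0,0,-20,0,0,0,100, 0,0,-40,0,0,0,100, 0,0,-50,0,0,0,100, 0,0,-58,0,0,0,100, 0,0,-58,0,0,0,100]'
```

```text
clock: 4.03
eef_pos: [0.536, -0.0805, 0.0398]
tool_rot: [0.635, 0.772, -0.001, -0.001]
ft_force: [-0.4, 0.3, -0.4]
grip_width: 0.0854
grasp_force: 0.0
```

```bash
python3 -m inch '[5,0,-5,0,0,0.0,100, 5,0,-5,0,0,0.0,100, 5,0,-5,0,0,0,50, 5,0,-5,0,0,0,50,5,0,-5,0,0,0,50, 5,0,-5,0,0,0,50,5,0,-5,0,0,0,50,5,0,-5,0,0,0,50]'
python3 -m inch '[0,0,0,0,0,0,50,0,0,0,0,0,0,50,0,0,0,0,0,0,50]'
```

```text
clock: 4.7
eef_pos: [0.5422, -0.0813, 0.0361]
tool_rot: [0.636, 0.772, 0.0, 0.0]
ft_force: [-1.5, 0.2, 5.0]
grip_width: 0.049
grasp_force: 65.1
clock: 4.95
eef_pos: [0.5422, -0.0813, 0.0361]
tool_rot: [0.636, 0.772, 0.0, 0.0]
ft_force: [-0.8, -0.2, 5.0]
grip_width: 0.0488
grasp_force: 65.1
```

```bash
python3 -m inch '[8,8,1,0,0,-0.01,50, 20,21,1,0,0,-0.025,50, 34,36,1,0,0,-0.041,50, 44,47,1,0,0,-0.041,50, 48,51,1,0,0,-0.041,50, 48,51,1,0,0,-0.041,50]'
python3 - <<'E'
from h import *
print(fit("bar",[595,-38,.15]))
o=bot.get_obs();print(o["eef_pos"],o["tool_rot"],o["ft_force"])
E
```

```text
clock: 5.45
eef_pos: [0.5908, -0.0294, 0.0362]
tool_rot: [0.651, 0.759, 0.0, 0.0]
ft_force: [0.9, 0.3, -0.3]
grip_width: 0.0487
grasp_force: 64.7
top bar 0.77 864.0 [338. 192.]
scene bar 0.7 743.0 [323. 220.]
bar ['top'] [ 5.93443e+02 -3.68180e+01  1.54000e-01] 0.973
bar ['scene'] [ 5.84595e+02 -7.09320e+01  9.80000e-02] 1.037
bar ['top', 'scene'] [ 5.93768e+02 -3.76200e+01  1.53000e-01] 2.154
[np.float64(593.7676857140759), np.float64(-37.620070387230484), np.float64(0.15346945407682688)]
[ 0.58929792 -0.03052538  0.03617675] [ 6.51554016e-01  7.58602154e-01 -7.53496529e-05 -3.62041862e-04] [ 0.28803852  1.23415775 -2.33785732]
```

```bash
python3 -m inch '[-0.3,2,0,0,0,0,50, -0.3,2,0,0,0,0,50]'
python3 -m inch '[-0.15,1,0,0,0,0,50, -0.15,1,0,0,0,0,50]'
python3 -m inch '[-0.15,1,0,0,0,0,50, -0.15,1,0,0,0,0,50]'
```

```text
clock: 5.82
eef_pos: [0.5888, -0.0292, 0.0362]
tool_rot: [0.652, 0.758, -0.001, 0.0]
ft_force: [0.7, -3.2, -2.7]
grip_width: 0.0485
grasp_force: 64.3
clock: 5.98
eef_pos: [0.5889, -0.0292, 0.0362]
tool_rot: [0.652, 0.758, -0.002, 0.001]
ft_force: [0.2, -6.4, -3.8]
grip_width: 0.0489
grasp_force: 64.3
clock: 6.15
eef_pos: [0.5889, -0.0291, 0.0362]
tool_rot: [0.652, 0.758, -0.002, 0.002]
ft_force: [0.6, -9.4, -2.8]
grip_width: 0.0487
grasp_force: 64.2
```

```bash
python3 -m inch '[0.3,-2,0,0,0,0,50, 0.3,-2,-1,0,0,0,72, 0.3,-2,-1,0,0,0,72, 0.3,-2,-1,0,0,0,72, 0.3,-2,-1,0,0,0,72, 0.3,-2,20,0,0,0,72, 0.3,-2,45,0,0,0,72, 0.3,-2,45,0,0,0,72]'
python3 -m inch '[-20,-7,10,0,0,0.12,100, -44,-14,10,0,0,0.24,100, -44,-14,10,0,0,0.36,100, -44,-14,10,0,0,0.48,100, -44,-14,10,0,0,0.6,100, -44,-14,10,0,0,0.72,100, -44,-14,10,0,0,0.84,100, -44,-14,10,0,0,0.96,100]'
python3 -m inch '[0,0,0,0,0,0.12,100, 0,0,0,0,0,0.24,100, 0,0,0,0,0,0.36,100, 0,0,0,0,0,0.48,100, 0,0,0,0,0,0.6,100, 0,0,0,0,0,0.61,100]'
python3 - <<'E'
from h import *
print(fit("bar",[595,-38,.15]))
o=bot.get_obs();print(o["eef_pos"],o["tool_rot"],o["ft_force"])
E
```

```text
clock: 6.82
eef_pos: [0.5929, -0.0279, 0.0864]
tool_rot: [0.651, 0.759, 0.003, 0.003]
ft_force: [1.2, 0.2, 1.0]
grip_width: 0.0615
grasp_force: 0.0
clock: 7.48
eef_pos: [0.5456, -0.0419, 0.0915]
tool_rot: [0.224, 0.975, 0.0, 0.0]
ft_force: [-0.3, 0.3, -0.3]
grip_width: 0.0854
grasp_force: 0.0
clock: 7.98
eef_pos: [0.5456, -0.0418, 0.0915]
tool_rot: [-0.077, 0.997, 0.0, 0.0]
ft_force: [0.7, -0.1, -0.5]
grip_width: 0.0852
grasp_force: 0.0
top bar 0.85 776.0 [290. 192.]
scene bar 0.79 1091.0 [313. 216.]
bar ['top'] [ 5.91722e+02 -3.72760e+01  1.50000e-01] 1.188
bar ['scene'] [ 5.87018e+02 -6.81460e+01  9.30000e-02] 0.394
bar ['top', 'scene'] [ 5.91416e+02 -3.77090e+01  1.49000e-01] 1.677
[np.float64(591.4163486951611), np.float64(-37.708972738640526), np.float64(0.14930227012439232)]
[ 0.54562936 -0.04205525  0.09149678] [-7.45602476e-02  9.97216508e-01  3.06909427e-05  6.37941813e-05] [ 0.1832957  -0.06246626 -0.36913619]
```

```bash
python3 -m inch '[0,0,-30,0,0,0.003,100, 0,0,-55,0,0,0.003,100, 0,0,-60,0,0,0.003,100, 0,0,-60,0,0,0.003,100]'
python3 -m inch '[3,0.5,0,0,0,0,100, 6,0.9,0,0,0,0,100, 9,1.4,0,0,0,0,100, 12,1.8,0,0,0,0,100, 14,2.1,0,0,0,0,100, 16,2.4,0,0,0,0,100]'
python3 -m inch '[2,0.3,0,0,0,0,100, 4,0.6,0,0,0,0,100, 6,0.9,0,0,0,0,100, 8,1.2,0,0,0,0,100]'
```

```text
clock: 8.52
eef_pos: [0.5435, -0.042, 0.0295]
tool_rot: [-0.077, 0.997, 0.0, -0.003]
ft_force: [-1.1, -0.1, 0.0]
grip_width: 0.0853
grasp_force: 0.0
clock: 9.02
eef_pos: [0.562, -0.0398, 0.032]
tool_rot: [-0.077, 0.997, -0.0, 0.0]
ft_force: [-1.8, -0.1, 0.8]
grip_width: 0.0856
grasp_force: 0.8
clock: 9.35
eef_pos: [0.5697, -0.0386, 0.0314]
tool_rot: [-0.077, 0.997, 0.0, -0.0]
ft_force: [-1.3, -1.6, 0.9]
grip_width: 0.085
grasp_force: 0.8
```

```bash
python3 -m inch '[1.5,0.2,0,0,0,0,100, 3,0.5,0,0,0,0,100, 4.5,0.7,0,0,0,0,100, 6,0.9,0,0,0,0,100]'
python3 -m inch '[1,0.15,0,0,0,0,100, 1,0.15,0,0,0,0,100]'
python3 -m inch '[1,0.15,0,0,0,0,100, 1,0.15,0,0,0,0,100]'
```

```text
clock: 9.68
eef_pos: [0.5757, -0.0376, 0.0314]
tool_rot: [-0.077, 0.997, 0.0, -0.0]
ft_force: [-1.8, 0.1, 0.2]
grip_width: 0.0855
grasp_force: 0.8
clock: 9.85
eef_pos: [0.577, -0.0375, 0.0314]
tool_rot: [-0.077, 0.997, 0.0, 0.0]
ft_force: [-1.1, -0.2, -0.2]
grip_width: 0.0853
grasp_force: 0.2
clock: 10.02
eef_pos: [0.5776, -0.0373, 0.0314]
tool_rot: [-0.077, 0.997, 0.0, -0.0]
ft_force: [-1.7, 0.6, -0.2]
grip_width: 0.0857
grasp_force: 0.6
```

Run:
```python
from h import *
o=bot.get_obs();print(o["eef_pos"],o["ft_force"],o["ft_torque"])
im=bot.camera("top");cv2.imwrite("pics/t2.png",cv2.resize(im[140:230,230:400],None,fx=4.6,fy=4.6,interpolation=cv2.INTER_CUBIC))
```

```text
[ 0.57760159 -0.03733018  0.03142156] [-1.71821747  0.61568036 -0.23239222] [-0.05058484  0.22660564 -0.0986346 ]
```

View pics/t2.png

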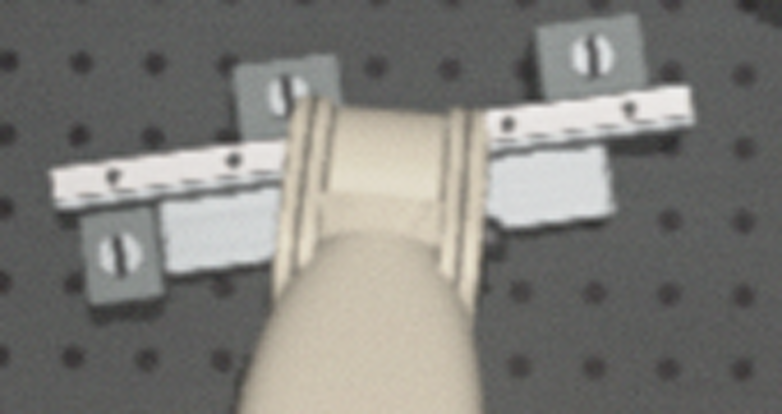

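The bar now lies parallel and close to the rail, spanning crop x 163 to 612, with its left end at the stop's face (about x 160). I'll creep on.

```bash
python3 -m inch '[1,0.15,0,0,0,0,100, 1,0.15,0,0,0,0,100]'
python3 -m inch '[1,0.15,0,0,0,0,100, 1,0.15,0,0,0,0,100]'
python3 -m inch '[1,0.15,0,0,0,0,100, 1,0.15,0,0,0,0,100]'
```

```text
clock: 10.23
eef_pos: [0.5778, -0.0374, 0.0313]
tool_rot: [-0.077, 0.997, -0.0, -0.001]
ft_force: [-3.6, -0.4, 2.1]
grip_width: 0.0853
grasp_force: 1.9
clock: 10.4
eef_pos: [0.5778, -0.0374, 0.0311]
tool_rot: [-0.077, 0.997, -0.0, -0.002]
ft_force: [-5.5, -1.2, 2.7]
grip_width: 0.0856
grasp_force: 3.0
clock: 10.57
eef_pos: [0.5779, -0.0375, 0.0309]
tool_rot: [-0.076, 0.997, -0.0, -0.003]
ft_force: [-8.2, -1.7, 3.8]
grip_width: 0.0853
grasp_force: 4.0
```

```bash
python3 -m inch '[-12,-2,0,0,0,0,100, -12,-2,30,0,0,0,100, -12,-2,65,0,0,0,60, 0,-35,70,0,0,0,0, 13,-70,70,0,0,0,0, 26,-105,70,0,0,0,0, 44,-140,70,0,0,0,0, 62,-174,70,0,0,0,0]'
python3 -m inch '[0,0,0,0,0,0,0, 0,0,-30,0,0,0,0, 0,0,-55,0,0,0,0, 0,0,-61,0,0,0,0, 0,0,-61,0,0,0,0]'
```

```text
clock: 11.23
eef_pos: [0.6442, -0.2128, 0.1024]
tool_rot: [-0.077, 0.997, -0.0, 0.002]
ft_force: [1.3, 0.0, -0.5]
grip_width: 0.0122
grasp_force: 0.0
clock: 11.65
eef_pos: [0.6409, -0.2102, 0.0376]
tool_rot: [-0.077, 0.997, 0.001, -0.002]
ft_force: [-0.7, 0.1, -0.7]
grip_width: -0.0001
grasp_force: 0.0
```

```bash
python3 -m inch '[-0.5,3,2,0,0,0,0, -0.9,6,2,0,0,0,0, -1.4,9,2,0,0,0,0, -1.8,12,2,0,0,0,0, -1.8,12,2,0,0,0,0]'
python3 -m inch '[-0.15,1,0,0,0,0,0, -0.3,2,0,0,0,0,0, -0.3,2,0,0,0,0,0]'
python3 -m inch '[-0.15,1,0,0,0,0,0, -0.3,2,0,0,0,0,0, -0.3,2,0,0,0,0,0]'
```

```text
clock: 12.07
eef_pos: [0.6415, -0.1981, 0.0439]
tool_rot: [-0.078, 0.997, -0.0, 0.001]
ft_force: [-0.4, -0.3, 0.9]
grip_width: -0.0
grasp_force: 0.0
clock: 12.32
eef_pos: [0.6405, -0.1968, 0.0426]
tool_rot: [-0.077, 0.997, -0.0, 0.0]
ft_force: [-0.0, 0.2, 0.6]
grip_width: 0.0002
grasp_force: 0.0
clock: 12.57
eef_pos: [0.6401, -0.1949, 0.0424]
tool_rot: [-0.077, 0.997, -0.0, -0.0]
ft_force: [-1.2, 0.4, -0.5]
grip_width: -0.0
grasp_force: 0.0
```

```bash
python3 -m inch '[-0.15,1,-3,0,0,0,0, -0.3,2,-3,0,0,0,0, -0.3,2,-3,0,0,0,0]'
python3 -m inch '[-0.15,1,0,0,0,0,0, -0.3,2,0,0,0,0,0, -0.3,2,0,0,0,0,0]'
python3 -m inch '[-0.15,1,0,0,0,0,0,  -0.15,1,0,0,0,0,0]'
```

```text
clock: 12.82
eef_pos: [0.6405, -0.1948, 0.0396]
tool_rot: [-0.076, 0.997, -0.002, 0.001]
ft_force: [1.7, -5.4, -1.2]
grip_width: 0.0002
grasp_force: 2.6
clock: 13.07
eef_pos: [0.6404, -0.1946, 0.0396]
tool_rot: [-0.076, 0.997, -0.003, 0.001]
ft_force: [1.9, -8.9, -2.6]
grip_width: 0.0002
grasp_force: 4.7
clock: 13.23
eef_pos: [0.6403, -0.1945, 0.0397]
tool_rot: [-0.075, 0.997, -0.004, 0.001]
ft_force: [2.0, -12.3, -2.8]
grip_width: -0.0002
grasp_force: 5.8
```

```bash
python3 -m inch '[1,-6,0,0,0,0,0, 1.5,-10,30,0,0,0,0, 1.5,-10,60,0,0,0,0, -15,28,65,0,0,0,0, -28,66,65,0,0,0,0, -41,104,65,0,0,0,0, -54,142,65,0,0,0,0, -66,180,65,0,0,0,0]'
python3 -m inch '[-12,38,0,0,0,0,0, -22,76,0,0,0,0,0, -27,92,0,0,0,0,0, -27,92,0,0,0,0,0, -27,92,-30,0,0,0,0, -27,92,-60,0,0,0,0, -27,92,-65,0,0,0,0, -27,92,-65,0,0,0,0]'
```

```text
clock: 13.9
eef_pos: [0.572, -0.0081, 0.1044]
tool_rot: [-0.077, 0.997, 0.001, -0.0]
ft_force: [0.4, -0.8, 0.4]
grip_width: 0.0001
grasp_force: 0.0
clock: 14.57
eef_pos: [0.5441, 0.0811, 0.0372]
tool_rot: [-0.077, 0.997, -0.0, -0.003]
ft_force: [0.4, 1.2, 0.8]
grip_width: -0.0002
grasp_force: 0.0
```

```bash
python3 -m inch '[3,0.5,0,0,0,0,0, 6,0.9,0,0,0,0,0, 9,1.4,0,0,0,0,0, 11,1.7,0,0,0,0,0, 11,1.7,0,0,0,0,0]'
python3 -m inch '[1,0.15,0,0,0,0,0, 2,0.3,0,0,0,0,0, 2,0.3,0,0,0,0,0]'
python3 -m inch '[1,0.15,0,0,0,0,0, 2,0.3,0,0,0,0,0, 2,0.3,0,0,0,0,0]'
```

```text
clock: 14.98
eef_pos: [0.5587, 0.0838, 0.0406]
tool_rot: [-0.077, 0.997, 0.0, 0.001]
ft_force: [-0.4, 0.3, -0.4]
grip_width: 0.0001
grasp_force: 0.0
clock: 15.23
eef_pos: [0.5592, 0.084, 0.0395]
tool_rot: [-0.077, 0.997, -0.0, -0.0]
ft_force: [-0.8, -1.0, 0.3]
grip_width: 0.0001
grasp_force: 0.4
clock: 15.48
eef_pos: [0.5593, 0.084, 0.0388]
tool_rot: [-0.077, 0.997, -0.0, -0.002]
ft_force: [-5.8, -1.1, 3.2]
grip_width: -0.0
grasp_force: 2.7
```

```bash
python3 -m inch '[1,0.15,0,0,0,0,0, 2,0.3,0,0,0,0,0, 2,0.3,0,0,0,0,0]'
python3 -m inch '[1,0.15,0,0,0,0,0, 2,0.3,0,0,0,0,0, 2,0.3,0,0,0,0,0]'
```

```text
clock: 15.73
eef_pos: [0.5594, 0.084, 0.0384]
tool_rot: [-0.077, 0.997, -0.0, -0.004]
ft_force: [-9.1, -2.4, 5.2]
grip_width: -0.0002
grasp_force: 4.5
clock: 15.98
eef_pos: [0.5594, 0.0841, 0.0379]
tool_rot: [-0.077, 0.997, -0.0, -0.006]
ft_force: [-13.4, -1.6, 5.6]
grip_width: -0.0002
grasp_force: 6.4
```

```bash
python3 -m inch '[1,0.15,0,0,0,0,0, 1,0.15,0,0,0,0,0, 1,0.15,0,0,0,0,0, 1,0.15,0,0,0,0,0, 1,0.15,0,0,0,0,0]'
```

```text
clock: 16.4
eef_pos: [0.5594, 0.084, 0.0376]
tool_rot: [-0.077, 0.997, -0.001, -0.007]
ft_force: [-14.0, -3.1, 6.7]
grip_width: -0.0001
grasp_force: 7.2
```

```bash
python3 -m inch '[0.5,0.1,0,0,0,0,0, 0.5,0.1,0,0,0,0,0, 0.5,0.1,0,0,0,0,0, 0.5,0.1,0,0,0,0,0]'
python3 -m inch '[-10,-1.5,0,0,0,0,0, -20,-3,0,0,0,0,0, -20,-3,10,0,0,0,0, -14,-40,10,0,0,0,0, -8,-80,10,0,0,0,0, -2,-120,10,0,0,0,0, 4,-160,10,0,0,0,0, 10,-200,10,0,0,0,0]'
python3 -m inch '[3,-20,0,0,0,0,0, 7,-46,0,0,0,0,0, 7,-46,-5,0,0,0,0, 7,-46,-10,0,0,0,0, 7,-46,-10,0,0,0,0]'
```

```text
clock: 16.73
eef_pos: [0.5594, 0.0841, 0.0375]
tool_rot: [-0.077, 0.997, -0.001, -0.008]
ft_force: [-14.6, -2.6, 7.2]
grip_width: -0.0001
grasp_force: 7.7
clock: 17.4
eef_pos: [0.5786, -0.1167, 0.0508]
tool_rot: [-0.077, 0.997, -0.0, 0.001]
ft_force: [-0.2, 0.8, -0.6]
grip_width: 0.0002
grasp_force: 0.0
clock: 17.82
eef_pos: [0.5837, -0.1605, 0.0387]
tool_rot: [-0.077, 0.997, 0.0, -0.001]
ft_force: [-0.6, 0.3, 0.0]
grip_width: 0.0001
grasp_force: 0.0
```

```bash
python3 -m inch '[3,0.5,0,0,0,0,0, 6,0.9,0,0,0,0,0, 8,1.2,0,0,0,0,0, 10,1.5,0,0,0,0,0, 10,1.5,0,0,0,0,0]'
python3 -m inch '[1,0.15,0,0,0,0,0, 2,0.3,0,0,0,0,0, 2,0.3,0,0,0,0,0]'
python3 -m inch '[1,0.15,0,0,0,0,0, 2,0.3,0,0,0,0,0, 2,0.3,0,0,0,0,0]'
python3 -m inch '[1,0.15,0,0,0,0,0, 2,0.3,0,0,0,0,0, 2,0.3,0,0,0,0,0]'
```

```text
clock: 18.23
eef_pos: [0.5948, -0.1586, 0.0398]
tool_rot: [-0.078, 0.997, -0.0, 0.0]
ft_force: [0.1, -0.5, -0.5]
grip_width: -0.0003
grasp_force: 0.0
clock: 18.48
eef_pos: [0.5962, -0.1589, 0.0396]
tool_rot: [-0.077, 0.997, -0.0, 0.0]
ft_force: [0.3, -1.2, -0.8]
grip_width: 0.0003
grasp_force: 0.0
clock: 18.73
eef_pos: [0.5964, -0.1589, 0.0391]
tool_rot: [-0.077, 0.997, 0.0, -0.002]
ft_force: [-4.8, -0.7, 2.7]
grip_width: 0.0003
grasp_force: 2.5
clock: 18.98
eef_pos: [0.5965, -0.1588, 0.0388]
tool_rot: [-0.076, 0.997, -0.0, -0.004]
ft_force: [-9.8, -1.9, 4.0]
grip_width: 0.0
grasp_force: 4.7
```

```bash
python3 -m inch '[1,0.15,0,0,0,0,0, 2,0.3,0,0,0,0,0, 2,0.3,0,0,0,0,0, 2,0.3,0,0,0,0,0]'
python3 -m inch '[0.8,0.1,0,0,0,0,0, 0.8,0.1,0,0,0,0,0, 0.8,0.1,0,0,0,0,0, 0.8,0.1,0,0,0,0,0]'
```

```text
clock: 19.32
eef_pos: [0.5965, -0.1588, 0.0383]
tool_rot: [-0.076, 0.997, 0.0, -0.006]
ft_force: [-12.9, -2.7, 6.0]
grip_width: -0.0002
grasp_force: 6.6
clock: 19.65
eef_pos: [0.5965, -0.1588, 0.0382]
tool_rot: [-0.076, 0.997, 0.0, -0.006]
ft_force: [-15.2, -3.8, 6.7]
grip_width: 0.0
grasp_force: 7.4
```

Both ends have been pressed with about 15 N. I'll back off, rise clear and check.

```bash
python3 -m inch '[-10,-1.5,0,0,0,0,0, -30,-4,0,0,0,0,0, -60,-8,20,0,0,0,0, -95,-12,40,0,0,0,0, -130,-15,70,0,0,0,0, -165,-15,90,0,0,0,0, -200,-15,110,0,0,0,0, -220,-15,120,0,0,0,0]'
python3 -m inch '[0,-20,0,0,0,0,0, 0,-20,0,0,0,0,0]'
python3 - <<'E'
from h import *
print(fit("bar",[615,-33,.15]))
im=bot.camera("top");cv2.imwrite("pics/t3.png",cv2.resize(im[140:230,230:400],None,fx=4.6,fy=4.6,interpolation=cv2.INTER_CUBIC))
E
```

```text
clock: 20.32
eef_pos: [0.381, -0.173, 0.1617]
tool_rot: [-0.077, 0.997, -0.001, 0.001]
ft_force: [0.7, -0.1, -0.4]
grip_width: 0.0
grasp_force: 0.0
clock: 20.48
eef_pos: [0.3836, -0.1952, 0.1615]
tool_rot: [-0.076, 0.997, -0.002, 0.003]
ft_force: [1.4, -0.4, -0.1]
grip_width: 0.0003
grasp_force: 0.0
top bar 0.89 1675.0 [314. 185.]
scene bar 0.68 634.0 [310. 218.]
bar ['top'] [ 6.14997e+02 -3.35230e+01  1.57000e-01] 0.052
bar ['scene'] [ 5.95765e+02 -6.77600e+01  1.70000e-02] 1.366
bar ['top', 'scene'] [ 6.14688e+02 -3.65190e+01  1.57000e-01] 1.667
[np.float64(614.6882824780063), np.float64(-36.51945651063214), np.float64(0.15737629051597019)]
```

View pics/t3.png

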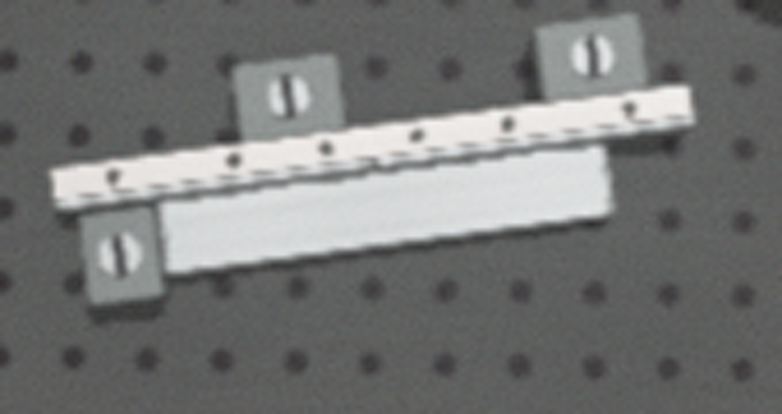

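The bar lies flush along the rail, with its left end at the stop (crop 162,235). The top-camera fit (615, -33.5, 0.157) matches the target (615.6, -33.0, 0.152).

```bash
python3 -c "
from workcell import bot
print(bot.job_done())"
```

```text
the job is handed in; nothing more can be done
None
```

The box section is butted against the stop (12 N) and lies flush along the rail, its left end and then its right end pressed home with about 15 N; nothing else was touched, and the job was handed in at about 21 s.

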